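# Unhook the divider and seat it in the casting tray

### The arm

A 7-joint arm with a two-finger parallel gripper is mounted at the origin on the work surface. World frame = base frame: x ahead of the robot, y to its left, z up, the work surface at z = 0. Lengths are in m, angles in rad, forces in N, time in s.
With the tool pointing down it reaches from about 0.4 to 0.925 m from the base axis. Payload 5.6 kg.
Tool frame: the origin (TCP) lies midway between the tips of the shut fingers; the grasp point (between the pads) lies 19 mm behind it (arm.grip_point_offset is the distance from the TCP to the grasp point, in m); z points along the fingers, y is the line along which they close (so a half turn about z gives the same grasp; the last joint's range is limited). The gripper opens to 85 mm and grips with 20 to 120 N. Pads are 22 mm wide; open, the fingers measure 114 mm over their backs; the gripper's body (76 mm by 85 mm) begins 54 mm behind the grasp point. The pads swing forward as they close: fully open they stand 13 mm farther back than shut.
Start: joints at [1.233, 0.468, -0.012, 1.603, 0.006, 1.071, -0.056], TCP at [0.189, -0.622, 0.231] pointing down, gripper open.
Joint ranges: [-2.53, 2.53], [-0.31, 2.02], [-1.57, 1.55], [0.28, 2.44], [-1.29, 4.43], [0.15, 1.84], [-2.92, 2.92]. Speed limits (rad/s): [2.57, 2.57, 3.14, 3.14, 3.14, 3.14, 3.14].

### API

Orientations are given as a unit quaternion [w, x, y, z].
In Python, from station import state, eyes, arm gives the robot as it stands.
- The arm moves only by the tool drive_tool, never from a script. Its arguments are lists of equal length, an entry for each row: "delta_pos": the shift along the world's x, y, z in m, a list of three; "twist": the turn about the world's z in degrees; "grip": the closure in counts, from 0 (fully open) to 255 (shut). A call has 1 to 20 rows; each row shifts and turns the commanded pose from where the row before left it; what a row does not reach is not made up. A row lasts 1/10 s, in which the tool goes at most 50 mm and 8.59 degrees, less where a joint would pass 70% of its speed; a pose out of reach is approached as far as the arm can. A call is refused whole if a number of a shift passes 0.05 or a number of a turn 8.59, either way. A call with a gripper value outside its range is refused whole. The fingers move at their own pace and stop on an object; "newtons" is the grip in N (left out, the last holds). Time passes only in rows, so rows that do not move let the fingers close. It gives the time, the measured TCP pose, the force, the opening and the grip force at its end, in the units of the state.
- state(): the state, without advancing time (a new reading comes with each control period).
- eyes.snapshot(name): name is "scene" or "top" or "wrist"; returns a dict with "image" (400x640x3 uint8, red, green, blue), "mtx" (3x3 intrinsics, pixels), "k1" (the pictures are not rectified: a ray, as slopes to the right and down, at radius r is drawn at 1 + k1 r^2 times it, then the intrinsics apply), "rvec" (rotation vector, rad) and "tvec" (3), from world to camera coordinates, as OpenCV has them. Camera axes: x right, y down, z forward; pixel columns grow to the right and rows downward; lengths in m; the calibration is good to about 2 mm. A picture is of the moment at which its call begins. There is no depth.
- arm.job_done(): hands the job in; it is judged then, once.
The state is a dict: "clock": time; "joints": joint angles; "qvel": joint speeds; "tau": joint torques, N m; "tool_pos": TCP position; "tool_rot": TCP orientation; "contact_force": force on the tool from outside, world axes, zero at the start; "moment": the same for the moment, N m; "gripper_width": finger opening in m; "grasp_force": force on a finger pad.
Only numpy, scipy, OpenCV 4.12 (cv2) and the standard library are available. Lean on these libraries where they do the work, as an engineer would, in place of code of your own. Each camera call takes 0.05 s, during which the arm holds its last target. There are 200 camera calls.

### The job

Take the white divider off its deep sprung hook: feel for the keeper as you lift the eye up the prong, keeping the divider level, raise it just past the tip without ramming the keeper against its stop, and draw it off. Then, still level, lower it gently into the blue-ribbed slot of the clear casting tray until it stands fully home, upright, on the floor, and let go. Do not strain the stand or the tray, and leave the other things where they are.

Things in the scene. Friction and masses are not known exactly. Their poses are not given: they have to be found in the camera images.
- tab (a point): Centre of the divider's blue grip tab, 44 mm along x, 16 mm along y, 50 mm high, standing on the white panel's top edge, 35 mm from its middle towards the eye: this point is 25 mm over that edge and 105 mm over the panel's bottom edge. Axes: x along the panel towards its steel eye, z up.
- divider: The divider: white panel on edge, 160 mm long (x), 10 mm thick (y), 80 mm high (z), 0.10 to 0.21 kg, with the tab on top; origin at the middle of its bottom edge. It starts hanging by its eye, bottom edge 60 mm over the table, with 1 mm or less of play towards bumper and prong: a hard or off-centre squeeze there loads the stand, so grip lightly (25 N) until lifted clear of the trough.
- eye (a point): Centre of the level steel eye at the end of the divider: 70 mm along x from the tab centre and 28.5 mm below it. Wire 7 mm thick, hole 19 mm wide, 33 mm outside; its top is level with the panel's top edge.
- stand: Stand fixed to the table; origin on the table under the middle of the hanging divider, x towards its post, z up. Foot 250 x 110 x 12 mm (x = -70 to 180 mm). Post x = 150 to 166 mm, 262 mm high. A black bumper, face at x = 80 mm, 60 to 90 mm high, touches the panel's lower end. The divider comes off towards -x only. Delicate: forces over 15 N on any part of it bend it.
- trough (a point): Bottom of the hook's trough, where the eye rests, on the axis of the upturned prong: x = 110 mm on the stand, 133 mm high. The prong, a round 8 mm steel pin, stands up through the eye (the eye's far side is behind it). From trough to tip it is 18 to 50 mm: set differently each time and not measured. It does not move in use.
- post_top (a point): Top of the stand's post (x = 158 mm). Beside it a blue arm its top 30 mm over the prong's tip, holds the orange sprung keeper: a level disc 30 mm across, on the prong's axis, 2 mm over the tip wherever that is. The lifted eye must push it up at least 5 mm to pass the tip; it has 11 mm to a hard stop. It resists with 2.5 N at first, 4 N at the stop.
- tray: Clear casting tray fixed to the table, 178 (x) x 230 (y) x 45 mm high, walls and floor 5 mm; origin at its underside centre. Brittle: forces over 25 N on it crack it.
- slot (a point): Middle of the tray's slot, on its floor (5 mm over the table, y = 25 mm in the tray). It runs along x between end walls 168 mm apart; at each, two blue ribs 13 mm long form a groove 14 mm wide up to 28 mm over the floor, flaring to 32 mm at 41 mm. The divider fits either way round, its eye passing over the wall; fully home, its bottom edge is on the floor.
- puck_mould: small round pale-blue mould, 60 mm across, 24 mm high, lying in the tray's wider compartment; origin at its underside centre
- bucket: white mixing bucket, 104 mm across, 110 mm high; origin at its underside centre
- spray_can: spray can, 60 mm across, 170 mm high; origin at its underside centre
- resin_bottle: resin bottle, 68 mm across, 180 mm high; origin at its underside centre
- square_mould: clear square mould, 70 x 70 x 25 mm; origin at its underside centre
- round_mould: round pale-blue mould, 70 mm across, 25 mm high; origin at its underside centre
- brush: brush lying on the mat; origin at its underside
There are look-alikes about, which are no part of the job. Leave any red look-alike of the divider alone.

How it is judged:
By the outcome, as a careful person would: the job done as asked, in the order asked, and still so for the second after the job is handed in, with the robot touching nothing.
It also fails if it takes over 64 s, if anything falls off the work surface, if the arm or the gripper's body presses on something with over 40 N, if the wrist force passes 120 N, or if a joint passes its speed limit or range.

## Working session

There is one attempt and no reset: what is moved stays moved. The work goes in short steps, Python scripts to look and compute and a tool call to move; the robot and the scene stay as the last step left them, time stands still between calls to the robot, and variables do not carry over. Pictures are saved under pics/ and viewed, at most 10 in all, crops included, and the job is handed in when it is done.

Besides the shell and the picture viewer there is one more tool, called after "Request:" by a JSON object that holds its "op" and its "data". drive_tool: Moves the arm, as the interface text tells. Its arguments: {"type":"object","properties":{"delta_pos":{"type":"array"},"twist":{"type":"array"},"grip":{"type":"array"},"newtons":{"type":"number"}},"required":["delta_pos","twist","grip"]}

```bash
mkdir -p pics; cat > h.py <<'E'
import numpy as np, cv2
from station import state, eyes, arm
def snap(n,f,crop=None,scale=1):
    s=eyes.snapshot(n); im=cv2.cvtColor(s["image"],cv2.COLOR_RGB2BGR)
    np.savez(f"pics/{f}.npz",**{k:np.array(v) for k,v in s.items()})
    if crop: im=im[crop[1]:crop[3],crop[0]:crop[2]]
    if scale!=1: im=cv2.resize(im,None,fx=scale,fy=scale,interpolation=cv2.INTER_CUBIC)
    cv2.imwrite(f"pics/{f}.png",im); return s
def load(f): return dict(np.load(f"pics/{f}.npz"))
def ray(s,u,v):
    d=np.array([float(s["k1"]),0,0,0]); p=cv2.undistortPoints(np.array([[[u,v]]],float),s["mtx"],d)[0,0]
    R=cv2.Rodrigues(s["rvec"])[0]; return -R.T@s["tvec"].ravel(), R.T@np.array([p[0],p[1],1])
def onz(s,u,v,z):
    c,d=ray(s,u,v); return c+d*(z-c[2])/d[2]
def proj(s,P):
    return cv2.projectPoints(np.array(P,float).reshape(-1,1,3),s["rvec"],s["tvec"],s["mtx"],np.array([float(s["k1"]),0,0,0]))[0][:,0]
def tri(*obs):
    A=np.zeros((3,3));b=np.zeros(3)
    for s,u,v in obs:
        c,d=ray(s,u,v); d/=np.linalg.norm(d); M=np.eye(3)-np.outer(d,d); A+=M;b+=M@c
    return np.linalg.solve(A,b)
E
python3 - <<'E'
from h import *
for n in("scene","top"):
    s=snap(n,n+"0",scale=1.25); print(n,ray(s,320,200))
import json;print(state())
E
```

```text
scene (array([1.14062392, 0.92659336, 1.14356689]), array([-0.39109564, -0.61375481, -0.68597734]))
top (array([0.41444467, 0.02970805, 1.29020205]), array([ 0.12185645, -0.01114127, -0.99253365]))
{'clock': 0.1, 'joints': array([ 1.23302298,  0.46828384, -0.01163571,  1.60353739,  0.00596591,
        1.0713989 , -0.05632135]), 'qvel': array([ 0.00060151, -0.0028678 , -0.0007318 , -0.0019551 ,  0.00019823,
        0.00047583, -0.00218804]), 'tau': array([ 6.95216822e-04, -5.33524668e+01,  2.14202399e-02, -2.51968181e+01,
        1.14520537e-02,  4.26649261e-03,  1.00434434e-06]), 'tool_pos': array([ 0.18865833, -0.62149156,  0.23043458]), 'tool_rot': array([-7.81795463e-04,  9.89163260e-01,  1.46817610e-01, -1.51761267e-04]), 'contact_force': array([0.29948836, 0.68715332, 0.06389668]), 'moment': array([0.08419785, 0.0476117 , 0.0182033 ]), 'grasp_force': 0.0, 'gripper_width': 0.08562081077559915}
```

View pics/scene0.png

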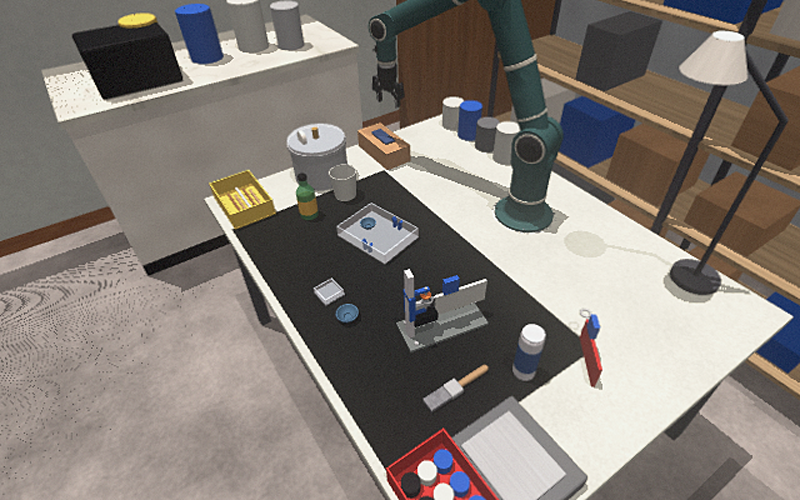

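View pics/top0.png

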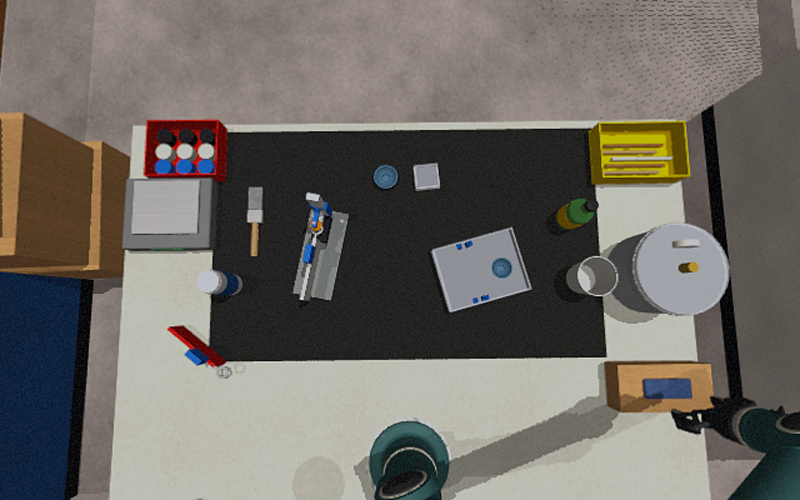

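The scene picture shows the stand around (440,310) with the post at (408,290) and the tray at (378,232). The top picture shows the stand around (318,250), with the blue tab at (308,253), and the tray at (481,270), with blue ribs at (464,244) and (481,299). I'll zoom in on these.

```bash
python3 - <<'E'
from h import *
def c(n,x,y,w,h,k):
    s=load(n+"0"); im=cv2.cvtColor(s["image"],cv2.COLOR_RGB2BGR)[y:y+h,x:x+w]
    return cv2.resize(im,None,fx=k,fy=k,interpolation=cv2.INTER_CUBIC)
a=c("top",220,145,80,100,3+0); b=c("top",340,175,90,80,3)
d=c("scene",310,205,90,80,5)
# canvas
C=np.zeros((600,800,3),np.uint8)
a=c("top",220,150,60,96,5); C[:480,:300]=a
b=c("top",340,178,90,76,4); C[:304,310:670]=b
d=c("scene",310,208,90,72,4); C[308:596,310:670]=d
cv2.imwrite("pics/comp.png",C)
E
```

```text
(no output)
```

View pics/comp.png

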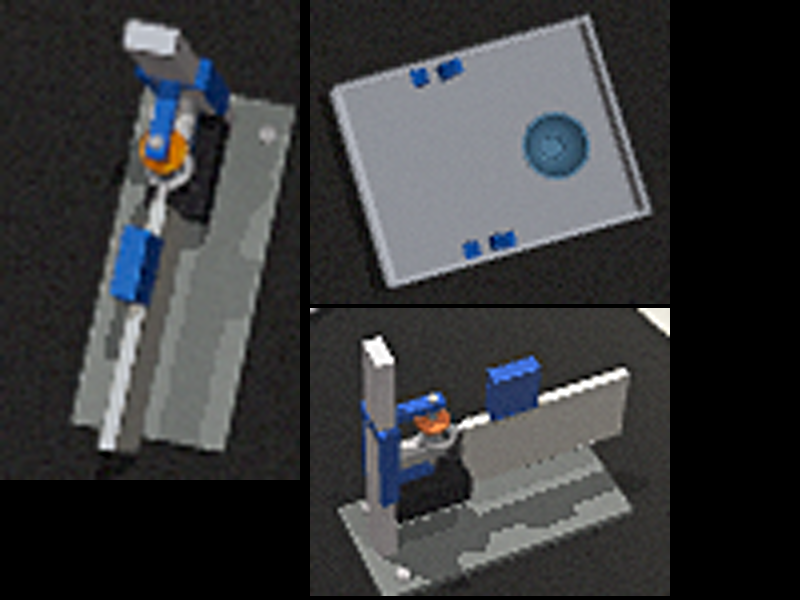

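```bash
python3 - <<'E'
from h import *
t=load("top0"); s=load("scene0")
A=lambda x,y:(220+x/5-.4,150+y/5-.4); B=lambda x,y:(340+(x-310)/4-.4,178+y/4-.4); D=lambda x,y:(310+(x-310)/4-.4,208+(y-308)/4-.4)
p=lambda l,v:print(l,np.round(v,4))
f=[onz(t,*A(*q),.012) for q in((293,103),(225,450),(73,425))]
for q in f:p("foot",q)
d=f[0]-f[1];p("foot len/yaw",(np.hypot(*d[:2]),np.degrees(np.arctan2(d[1],d[0]))))
d2=f[0]-f[1]; u=d2/np.linalg.norm(d2); cen=(f[0]+f[2])/2; p("stand origin by foot",cen-u*.055)
pt=onz(t,*A(152,38),.262);p("posttop",pt)
p("posttop tri",tri((t,*A(152,38)),(s,*D(377,352))))
for n,q,r in(("far end top panel",(107,450),(627,372)),("keeper",(160,150),(432,415))):
    p(n,tri((t,*A(*q)),(s,*D(*r))))
e=onz(t,*A(107,449),.14);p("panel end",e); p("tab top c",onz(t,*A(131,263),.19))
p("tab tri",tri((t,*A(131,263)),(s,*D(513,368))))
d=pt-e;p("yaw end-post",np.degrees(np.arctan2(d[1],d[0])))
p("len",np.hypot(*d[:2]))
k=[onz(t,*B(*q),.045) for q in((332,92),(588,15),(650,212),(390,286))]
for q in k:p("tray",q)
p("c",np.mean(k,0))
r=[onz(t,*B(*q),z) for q,z in(((435,72),.045),((489,244),.045))]
for q in r:p("ribs",q)
p("slot",(r[0]+r[1])/2); dd=r[0]-r[1];p("slotyaw",np.degrees(np.arctan2(dd[1],dd[0])))
e=(k[0]-k[1]);p("trayy",np.degrees(np.arctan2(e[1],e[0]))); e=(k[0]-k[3]);p("trayx",np.degrees(np.arctan2(e[1],e[0])))
q=state()["tool_rot"];from scipy.spatial.transform import Rotation as R
p("tooly",R.from_quat(q,scalar_first=True).as_matrix()); print(arm.grip_point_offset)
E
```

```text
foot [0.6797 0.163  0.012 ]
foot [0.4345 0.2095 0.012 ]
foot [0.4528 0.3154 0.012 ]
foot len/yaw [  0.2495 -10.7232]
stand origin by foot [0.5122 0.2495 0.012 ]
posttop [0.6666 0.2182 0.262 ]
posttop tri [0.6676 0.2186 0.2589]
far end top panel [0.433  0.2668 0.1336]
keeper [0.6198 0.2299 0.1631]
panel end [0.4338 0.2653 0.14  ]
tab top c [0.5449 0.2423 0.19  ]
tab tri [0.5454 0.2428 0.1867]
yaw end-post -11.4388
len 0.2375
tray [ 0.5644 -0.0704  0.045 ]
tray [ 0.6293 -0.2927  0.045 ]
tray [ 0.4593 -0.3384  0.045 ]
tray [ 0.399  -0.1162  0.045 ]
c [ 0.513  -0.2044  0.045 ]
ribs [ 0.5809 -0.1593  0.045 ]
ribs [ 0.4335 -0.2009  0.045 ]
slot [ 0.5072 -0.1801  0.045 ]
slotyaw 15.7609
trayy 106.2687
trayx 15.4683
tooly [[ 9.569e-01  2.905e-01 -5.000e-04]
 [ 2.905e-01 -9.569e-01  1.500e-03]
 [-1.000e-04 -1.600e-03 -1.000e+00]]
0.0187
```

Request:
{"op": "drive_tool", "data": {"delta_pos": [[0, 0, 0.05], [0, 0, 0.05], [0.01, 0.01, 0.04], [0.02, 0.03, 0], [0.025, 0.04, 0], [0.025, 0.04, 0], [0.025, 0.04, 0], [0.025, 0.04, 0], [0.025, 0.04, 0], [0.025, 0.04, 0], [0.025, 0.04, 0], [0.025, 0.04, 0], [0.02, 0.04, 0], [0.015, 0.04, 0], [0.01, 0.04, 0], [0.01, 0.04, 0], [0.01, 0.04, 0], [0.01, 0.04, 0], [0.01, 0.04, 0], [0.01, 0.04, 0]], "twist": [0, 0, 0, -1.6, -1.6, -1.6, -1.6, -1.6, -1.6, -1.6, -1.6, -1.6, -1.6, -1.6, -1.6, -1.6, -1.6, -1.6, -1.6, -1.6], "grip": [0, 0, 0, 0, 0, 0, 0, 0, 0, 0, 0, 0, 0, 0, 0, 0, 0, 0, 0, 0], "newtons": 25}}

```text
clock: 2.1
tool_pos: [0.5137, 0.0595, 0.3711]
tool_rot: [0.0, 0.996, -0.091, -0.0]
contact_force: [0.4, -0.2, -0.4]
gripper_width: 0.0852
grasp_force: 0.0
```

Request:
{"op": "drive_tool", "data": {"delta_pos": [[0.006, 0.035, 0], [0.006, 0.035, 0], [0.006, 0.035, 0], [0.006, 0.035, -0.01], [0.006, 0.03, -0.02], [0.002, 0.013, -0.03], [0, 0, -0.03], [0, 0, -0.02], [0, 0, 0], [0, 0, 0], [0, 0, 0]], "twist": [-0.6, 0, 0, 0, 0, 0, 0, 0, 0, 0, 0], "grip": [0, 0, 0, 0, 0, 0, 0, 0, 0, 0, 0]}}

```text
clock: 3.2
tool_pos: [0.5465, 0.2414, 0.2628]
tool_rot: [-0.001, 0.995, -0.095, 0.001]
contact_force: [0.3, -0.1, -0.0]
gripper_width: 0.0854
grasp_force: 0.0
```

```bash
python3 - <<'E'
from h import *
s=snap("wrist","w1",scale=1.25); q=state(); print(q["tool_pos"],q["tool_rot"],q["joints"])
c,d=ray(s,320,200);print(c,d)
u=np.array([np.cos(np.radians(-11)),np.sin(np.radians(-11)),0]);v=np.array([-u[1],u[0],0]);o=np.array([.5123,.2495,0])
for n,P in dict(tabtop=o+u*.035+[0,0,.19],trough=o+u*.11+[0,0,.133],end=o-u*.08+[0,0,.14],post=o+u*.158+[0,0,.262]).items(): print(n,proj(s,P)*1.25)
E
```

```text
[0.54653698 0.2413446  0.26290788] [-5.71771481e-04  9.95454100e-01 -9.52336666e-02  1.16471257e-03] [-0.02082997  0.42060716 -0.59224126  1.67532463  0.25643878  1.12143764
 -2.44597128]
[0.61991107 0.22587278 0.40547597] [-0.29679625  0.07299208 -0.95228188]
tabtop [[401.22030529 259.33558438]]
trough [[401.97536422 132.40825715]]
end [[402.16260813 368.83887106]]
post [[398.02696233 -18.19735783]]
```

View pics/w1.png

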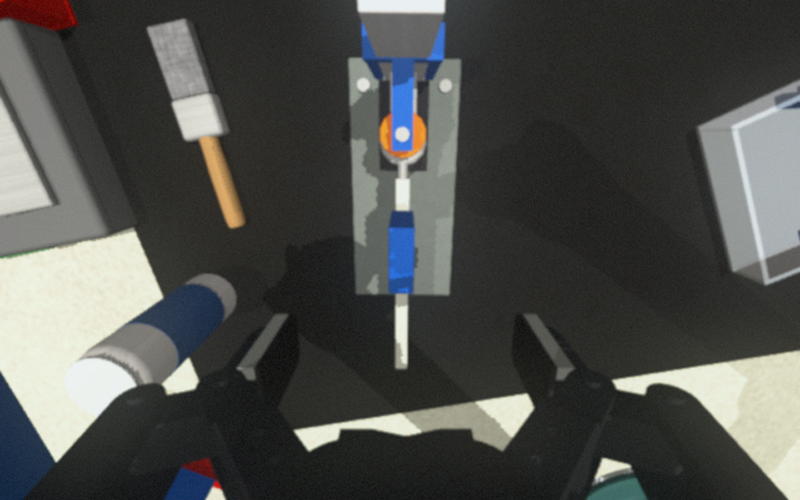

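The wrist picture shows the stand square to the tool, with the tab top centred at (401,260) and the keeper at (402,135). Both match the prediction, so I'll descend.

Request:
{"op": "drive_tool", "data": {"delta_pos": [[0.0003, 0.0015, 0], [0, 0, -0.02], [0, 0, -0.03], [0, 0, -0.03], [0, 0, -0.02], [0, 0, -0.01], [0, 0, -0.006], [0, 0, 0], [0, 0, 0], [0, 0, 0], [0, 0, 0], [0, 0, 0]], "twist": [0, 0, 0, 0, 0, 0, 0, 0, 0, 0, 0, 0], "grip": [0, 0, 0, 0, 0, 0, 0, 90, 150, 170, 170, 170], "newtons": 25}}

```text
clock: 4.45
tool_pos: [0.5464, 0.2426, 0.1458]
tool_rot: [-0.0, 0.995, -0.095, 0.0]
contact_force: [0.3, -0.6, 0.5]
gripper_width: 0.0286
grasp_force: 0.0
```

```bash
python3 - <<'E'
from h import *
s=snap("wrist","w2",crop=(200,100,440,290),scale=3); q=state(); print(q["tool_pos"],q["contact_force"],q["moment"],q["gripper_width"])
P=q["tool_pos"]; print((proj(s,P)-[200,100])*3,(proj(s,P+[0,0,.04])-[200,100])*3)
E
```

```text
[0.5462762  0.24258424 0.14566268] [ 0.33608497  0.48506007 -0.33179323] [-0.00355172 -0.06277863  0.02456251] 0.028652680401143053
[[366.39423338 455.41863584]] [[364.34231889 594.50073905]]
```

View pics/w2.png

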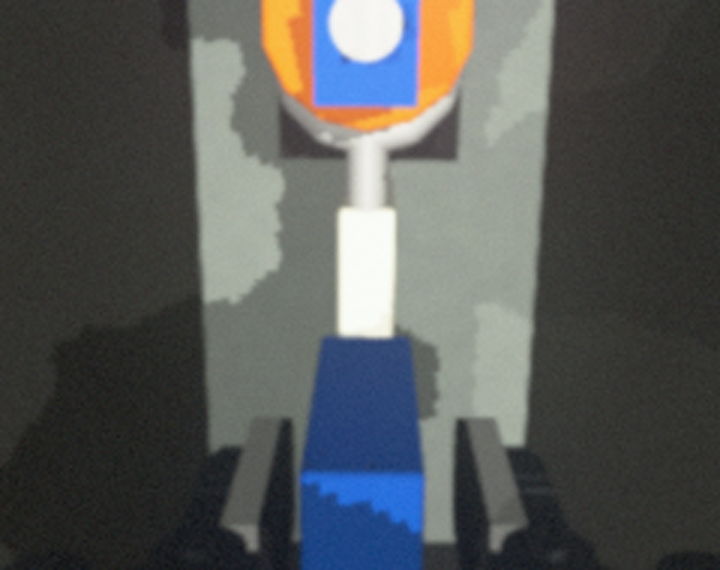

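```bash
python3 - <<'E'
from h import *
s=load("w2")
for r in (242,250,262,270):
    print(r,"L",s["image"][r,270:306].mean(1).astype(int),"R",s["image"][r,332:374].mean(1).astype(int))
E
```

```text
242 L [ 97 107 109 106 110 106 109 107 108 109 108 105 103  93  92  87  87  90
  88  90  93  87  77  59  42  37  45  68  96 107 108 104  89  75  73  70] R [ 72  76  72  77  75  74  83 101 128 145 148 150 149 148 147 147 149 145
 136 112  65  48  47  63  84 103 106 103 106 104 105 102 109 125 148 164
 167 166 168 163 167 163]
250 L [73 75 64 47 37 37 39 42 42 43 61 77 85 86 89 87 87 85 87 91 77 64 46 39
 35 37 38 59 86 98 97 76 70 70 71 69] R [ 74  73  73  75  73  73  76  82 107 132 144 145 145 147 146 147 147 146
 125  86  51  42  45  45  45  67  90 100 106 102 103 105 107 106 104 100
  82  59  48  51  49  46]
262 L [35 34 35 37 39 41 54 72 84 87 88 86 85 90 87 86 87 81 67 45 30 34 34 33
 32 34 30 50 75 91 85 77 80 83 80 85] R [122 127 124 123 123 122 126 123 121 129 144 147 143 146 146 146 145 140
 119  72  42  37  38  35  36  40  38  46  70  96 100 104 103  99 103 105
 102 103 101  91  67  47]
270 L [22 32 32 43 59 77 85 86 88 88 89 84 87 88 90 83 72 41 33 31 31 29 29 34
 25 34 31 47 69 87 79 74 78 76 80 77] R [124 126 123 122 122 124 125 120 118 125 137 142 142 141 141 142 141 139
 115  69  37  38  35  37  38  36  37  33  37  48  74  97 101 101  94  90
  91  88  88  86  86  82]
```

The wrist close-up shows the pads' midpoint at column 324 and the tab's at 321. The pads are about 1.3 mm off centre towards -y, so I'll correct that and close slowly.

Request:
{"op": "drive_tool", "data": {"delta_pos": [[0.0003, 0.0013, 0.001], [0, 0, 0], [0, 0, 0], [0, 0, 0], [0, 0, 0], [0, 0, 0], [0, 0, 0]], "twist": [0, 0, 0, 0, 0, 0, 0], "grip": [170, 185, 190, 195, 198, 201, 203], "newtons": 25}}

```text
clock: 5.2
tool_pos: [0.5464, 0.2438, 0.1462]
tool_rot: [0.0, 0.995, -0.095, -0.0]
contact_force: [0.4, -0.2, -0.3]
gripper_width: 0.0173
grasp_force: 0.0
```

Request:
{"op": "drive_tool", "data": {"delta_pos": [[0, 0, 0], [0, 0, 0], [0, 0, 0], [0, 0, 0]], "twist": [0, 0, 0, 0], "grip": [205, 207, 209, 212], "newtons": 25}}

```text
clock: 5.6
tool_pos: [0.5464, 0.2438, 0.1463]
tool_rot: [0.0, 0.995, -0.095, -0.0]
contact_force: [-0.9, -0.1, 0.9]
gripper_width: 0.0159
grasp_force: 25.9
```

Request:
{"op": "drive_tool", "data": {"delta_pos": [[0, 0, 0], [0, 0, 0.001], [0, 0, 0.001], [0, 0, 0.001], [0, 0, 0.001], [0, 0, 0.001], [0, 0, 0.001], [0, 0, 0.001], [0, 0, 0.001], [0, 0, 0], [0, 0, 0]], "twist": [0, 0, 0, 0, 0, 0, 0, 0, 0, 0, 0], "grip": [255, 255, 255, 255, 255, 255, 255, 255, 255, 255, 255], "newtons": 25}}

```text
clock: 6.7
tool_pos: [0.5464, 0.2438, 0.1545]
tool_rot: [0.0, 0.995, -0.095, 0.0]
contact_force: [1.2, 0.2, -2.1]
gripper_width: 0.0156
grasp_force: 25.7
```

```bash
cat > ff.py <<'E'
from h import *
import sys
F=[];M=[]
for i in range(3):
    s=eyes.snapshot("wrist"); q=state(); F.append(q["contact_force"]);M.append(q["moment"])
print(q["clock"],"F",np.mean(F,0).round(2),"std",np.std(F,0).round(2),"M",np.mean(M,0).round(3),q["tool_pos"].round(4),q["gripper_width"].round(4),q["grasp_force"])
E
python3 ff.py
```

```text
Traceback (most recent call last):
  File "ff.py", line 6, in <module>
    print(q["clock"],"F",np.mean(F,0).round(2),"std",np.std(F,0).round(2),"M",np.mean(M,0).round(3),q["tool_pos"].round(4),q["gripper_width"].round(4),q["grasp_force"])
                                                                                                                           ^^^^^^^^^^^^^^^^^^^^^^^^
AttributeError: 'float' object has no attribute 'round'
```

Request:
{"op": "drive_tool", "data": {"delta_pos": [[0, 0, 0], [0, 0, 0], [0, 0, 0.001], [0, 0, 0.001], [0, 0, 0.001], [0, 0, 0]], "twist": [0, 0, 0, 0, 0, 0], "grip": [255, 255, 255, 255, 255, 255], "newtons": 80}}

```text
clock: 7.45
tool_pos: [0.5464, 0.2438, 0.1574]
tool_rot: [0.0, 0.995, -0.095, -0.0]
contact_force: [1.8, -0.8, -1.9]
gripper_width: 0.015
grasp_force: 78.1
```

```bash
sed -i 's/q\["gripper_width"\].round(4)/round(q["gripper_width"],4)/' ff.py; python3 ff.py
```

```text
7.6 F [ 1.5  -0.78 -1.85] std [0.4  0.22 0.03] M [-0.169 -0.14  -0.049] [0.5464 0.2438 0.1574] 0.0152 78.16445589065552
```

Request:
{"op": "drive_tool", "data": {"delta_pos": [[0.0005, 0, 0], [0, 0, 0], [0, 0, 0]], "twist": [0, 0, 0], "grip": [255, 255, 255]}}

```text
clock: 7.9
tool_pos: [0.5466, 0.2439, 0.1573]
tool_rot: [0.0, 0.995, -0.095, -0.0]
contact_force: [-0.4, -0.1, -0.3]
gripper_width: 0.015
grasp_force: 78.5
```

```bash
python3 ff.py
```

```text
8.05 F [-1.16 -0.73  0.1 ] std [0.33 0.4  0.08] M [-0.194  0.377 -0.08 ] [0.5466 0.2439 0.1573] 0.0151 78.46550703048706
```

Request:
{"op": "drive_tool", "data": {"delta_pos": [[-0.0003, 0, 0], [0, 0, 0], [0, 0, 0]], "twist": [0, 0, 0], "grip": [255, 255, 255]}}

```text
clock: 8.35
tool_pos: [0.5466, 0.2439, 0.1573]
tool_rot: [-0.0, 0.995, -0.095, -0.0]
contact_force: [-1.6, -1.0, -0.4]
gripper_width: 0.015
grasp_force: 78.5
```

```bash
python3 ff.py
```

```text
8.5 F [-1.59 -0.65 -0.32] std [0.45 0.42 0.33] M [-0.143  0.339 -0.045] [0.5466 0.2439 0.1573] 0.0153 78.44623446464539
```

Request:
{"op": "drive_tool", "data": {"delta_pos": [[-0.0003, 0, 0.001], [0, 0, 0.001], [0, 0, 0], [0, 0, 0]], "twist": [0, 0, 0, 0], "grip": [255, 255, 255, 255]}}

```text
clock: 8.9
tool_pos: [0.5465, 0.2437, 0.1593]
tool_rot: [-0.0, 0.995, -0.095, 0.0]
contact_force: [0.3, -0.5, -2.8]
gripper_width: 0.0155
grasp_force: 78.2
```

```bash
python3 ff.py
```

```text
9.05 F [ 0.93 -0.21 -2.47] std [0.29 0.35 0.11] M [-0.056  0.001 -0.026] [0.5464 0.2438 0.1593] 0.0152 78.17128300666809
```

Request:
{"op": "drive_tool", "data": {"delta_pos": [[0, 0, 0.001], [0, 0, 0.001], [0, 0, 0.001], [0, 0, 0.001], [0, 0, 0]], "twist": [0, 0, 0, 0, 0], "grip": [255, 255, 255, 255, 255]}}

```text
clock: 9.55
tool_pos: [0.5463, 0.2439, 0.1633]
tool_rot: [-0.0, 0.995, -0.095, -0.0]
contact_force: [0.4, -0.7, -4.2]
gripper_width: 0.015
grasp_force: 77.9
```

```bash
python3 ff.py
```

```text
9.7 F [ 1.45  0.92 -4.14] std [0.18 0.26 0.2 ] M [ 0.165 -0.107  0.036] [0.5462 0.2439 0.1631] 0.0152 77.93474078178406
```

Request:
{"op": "drive_tool", "data": {"delta_pos": [[0.0002, 0, 0.001], [0, 0, 0], [0, 0, 0]], "twist": [0, 0, 0], "grip": [255, 255, 255]}}

```text
clock: 10.0
tool_pos: [0.5463, 0.2439, 0.1642]
tool_rot: [0.0, 0.995, -0.095, -0.0]
contact_force: [0.1, 1.0, -4.9]
gripper_width: 0.0153
grasp_force: 77.9
```

```bash
python3 ff.py; python3 - <<'E'
from h import *
a=load("scene0"); s=snap("scene","s2")
def c(s): return cv2.resize(cv2.cvtColor(s["image"],cv2.COLOR_RGB2BGR)[210:260,318:368],None,fx=8,fy=8,interpolation=cv2.INTER_CUBIC)
cv2.imwrite("pics/cmp2.png",np.hstack([c(a),c(s)]))
E
```

```text
10.15 F [ 0.53  0.54 -4.51] std [0.43 0.28 0.15] M [0.19  0.117 0.044] [0.5463 0.2439 0.1642] 0.0153 77.93732285499573
```

View pics/cmp2.png

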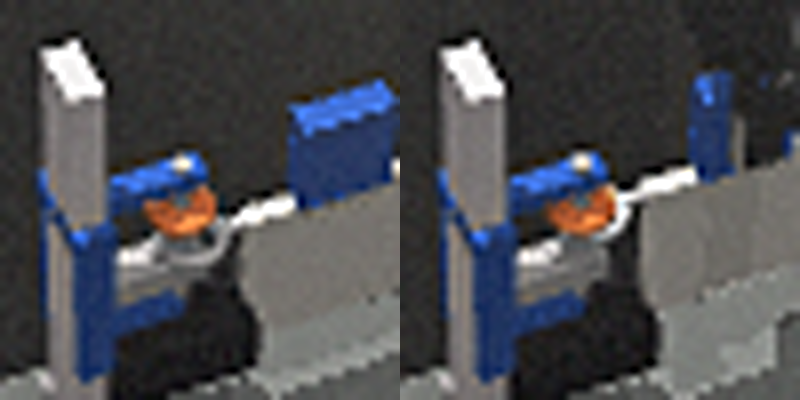

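Compared with the start (left), the right half shows the eye lifted to the keeper disc, at about (585,208). The force step of about 2.5 N agrees with contact. I'll triangulate the arm's top for a second estimate of the tip height.

```bash
python3 - <<'E'
from h import *
t=load("top0");s=load("scene0");w1=load("w1");w2=load("w2")
S=(318+182/8-.4,210+162/8-.4); T=(220+158/5-.4,150+142/5-.4); W=(402/1.25-.1,134/1.25-.1); W2=(200+366/3-.3,100+22/3-.3)
print(tri((t,*T),(s,*S)),tri((s,*S),(w1,*W)),tri((w1,*W),(w2,*W2)),tri((t,*T),(s,*S),(w1,*W),(w2,*W2)))
# post top check for z-bias; assume axis known
u=np.array([np.cos(np.radians(-11)),np.sin(np.radians(-11))]);ax=np.array([.5123,.2495])+u*.11
for n,(c,p) in dict(s=(s,S),w1=(w1,W),w2=(w2,W2)).items():
    print(n,[ (z,np.round(proj(c,[*ax,z])[0]-p,1)) for z in(.175,.18,.185,.19,.195)])
print(proj(s,[*(np.array([.5123,.2495])+u*.158),.262])[0]-np.array([310+(377-310)/4-.4,208+(352-308)/4-.4]))
E
```

```text
[0.61975865 0.22829867 0.18437687] [0.61924578 0.22836391 0.18404316] [0.61941832 0.2285124  0.15277567] [0.61961955 0.22823132 0.18431321]
s [(0.175, array([-0.3,  2. ])), (0.18, array([-0.3,  1. ])), (0.185, array([-0.3, -0. ])), (0.19, array([-0.3, -1. ])), (0.195, array([-0.3, -2.1]))]
w1 [(0.175, array([-0.5, -1.1])), (0.18, array([-0.5, -1.1])), (0.185, array([-0.6, -1.1])), (0.19, array([-0.7, -1.1])), (0.195, array([-0.8, -1.1]))]
w2 [(0.175, array([-1.1, -1.9])), (0.18, array([-1.2, -1.9])), (0.185, array([-1.4, -1.9])), (0.19, array([-1.6, -1.9])), (0.195, array([-1.8, -2. ]))]
[ 0.25669775 -0.55330786]
```

Request:
{"op": "drive_tool", "data": {"delta_pos": [[0, 0, 0.001], [0, 0, 0.001], [0, 0, 0.001], [0, 0, 0]], "twist": [0, 0, 0, 0], "grip": [255, 255, 255, 255]}}

```text
clock: 10.6
tool_pos: [0.5464, 0.2439, 0.1674]
tool_rot: [0.0, 0.995, -0.095, -0.0]
contact_force: [0.6, 0.8, -5.7]
gripper_width: 0.0153
grasp_force: 77.9
```

```bash
python3 ff.py
```

```text
10.75 F [-0.68  0.97 -5.04] std [0.09 0.71 0.61] M [0.241 0.257 0.075] [0.5463 0.2439 0.1672] 0.015 77.93970823287964
```

Request:
{"op": "drive_tool", "data": {"delta_pos": [[0, 0, 0.001], [0, 0, 0.001], [0, 0, 0], [0, 0, 0]], "twist": [0, 0, 0, 0], "grip": [255, 255, 255, 255]}}

```text
clock: 11.15
tool_pos: [0.5464, 0.2439, 0.1693]
tool_rot: [0.0, 0.995, -0.095, -0.0]
contact_force: [-1.1, 1.4, -5.1]
gripper_width: 0.015
grasp_force: 77.9
```

```bash
python3 ff.py;python3 - <<'E'
from h import *
a=load("scene0"); s=snap("scene","s3")
def c(s): return cv2.resize(cv2.cvtColor(s["image"],cv2.COLOR_RGB2BGR)[210:260,318:368],None,fx=8,fy=8,interpolation=cv2.INTER_CUBIC)
cv2.imwrite("pics/cmp3.png",np.hstack([c(load("s2")),c(s)]))
E
```

```text
11.3 F [-0.81  1.24 -5.21] std [0.45 0.34 0.25] M [0.295 0.379 0.097] [0.5464 0.2439 0.1692] 0.0152 77.9319977760315
```

View pics/cmp3.png

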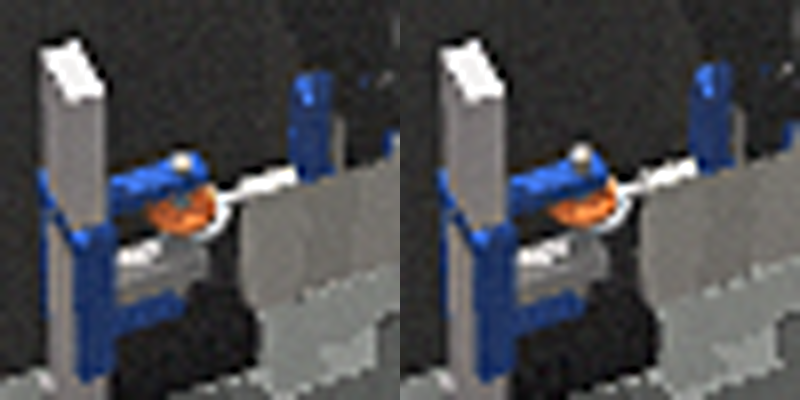

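The keeper's pin has risen by about 5–6 mm, to (582,155) from (182,162) in the left half. I'll add a little height and then test the draw.

Request:
{"op": "drive_tool", "data": {"delta_pos": [[0, 0, 0.0008], [0, 0, 0], [-0.0005, 0.0001, 0], [-0.0005, 0.0001, 0], [0, 0, 0]], "twist": [0, 0, 0, 0, 0], "grip": [255, 255, 255, 255, 255]}}

```text
clock: 11.85
tool_pos: [0.5462, 0.2439, 0.1704]
tool_rot: [-0.0, 0.995, -0.095, 0.001]
contact_force: [1.8, 1.0, -5.8]
gripper_width: 0.0152
grasp_force: 77.9
```

```bash
python3 ff.py
```

```text
12.0 F [ 2.07  0.57 -5.63] std [0.15 0.33 0.2 ] M [ 0.202 -0.235  0.072] [0.5461 0.2439 0.1703] 0.0152 77.95775413513184
```

Request:
{"op": "drive_tool", "data": {"delta_pos": [[-0.0005, 0.0001, 0], [-0.0005, 0.0001, 0], [0, 0, 0]], "twist": [0, 0, 0], "grip": [255, 255, 255]}}

```text
clock: 12.3
tool_pos: [0.5445, 0.2439, 0.1701]
tool_rot: [0.0, 0.995, -0.095, -0.0]
contact_force: [3.6, 0.6, -5.2]
gripper_width: 0.0149
grasp_force: 78.0
```

```bash
python3 ff.py; python3 - <<'E'
from h import *
from scipy.spatial.transform import Rotation as R
print(R.from_quat(state()["tool_rot"],scalar_first=True).as_matrix()[:,2])
s=load("s3"); im=cv2.cvtColor(s["image"],cv2.COLOR_RGB2BGR)[200:270,318:408]
cv2.imwrite("pics/s3c.png",cv2.resize(im,None,fx=8,fy=8,interpolation=cv2.INTER_CUBIC))
E
```

```text
12.45 F [ 2.03 -0.49 -5.2 ] std [0.31 0.27 0.44] M [-0.021 -0.26   0.015] [0.5446 0.2439 0.17  ] 0.0152 77.96831488609314
[-7.15534648e-05 -4.54227281e-04 -9.99999894e-01]
```

View pics/s3c.png

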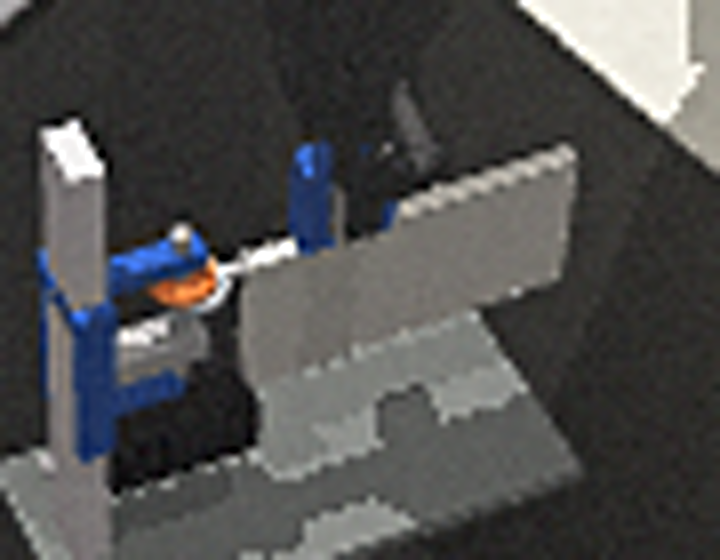

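The picture shows the panel level and the eye under the raised disc. The divider slid 1.7 mm with Fx steady at 2 N, so it is past the tip. I'll draw it off.

Request:
{"op": "drive_tool", "data": {"delta_pos": [[-0.001, 0.0002, 0], [-0.001, 0.0002, 0], [-0.001, 0.0002, 0], [-0.001, 0.0002, 0], [0, 0, 0]], "twist": [0, 0, 0, 0, 0], "grip": [255, 255, 255, 255, 255]}}

```text
clock: 12.95
tool_pos: [0.5402, 0.245, 0.1701]
tool_rot: [0.0, 0.995, -0.095, -0.0]
contact_force: [2.7, -1.4, -5.7]
gripper_width: 0.0148
grasp_force: 78.0
```

```bash
python3 ff.py
```

```text
13.1 F [ 0.77 -0.48 -5.54] std [0.71 0.22 0.15] M [-0.073 -0.106 -0.03 ] [0.5402 0.2451 0.17  ] 0.0153 78.03864240646362
```

Request:
{"op": "drive_tool", "data": {"delta_pos": [[-0.002, 0.0004, 0], [-0.002, 0.0004, 0], [-0.002, 0.0004, 0], [-0.002, 0.0004, 0], [-0.002, 0.0004, 0], [-0.002, 0.0004, 0], [-0.002, 0.0004, 0], [-0.002, 0.0004, 0], [-0.002, 0.0004, 0], [-0.002, 0.0004, 0], [-0.002, 0.0004, 0], [-0.002, 0.0004, 0], [-0.002, 0.0004, 0], [-0.002, 0.0004, 0], [-0.002, 0.0004, 0], [-0.003, 0.0006, 0], [-0.004, 0.0008, 0], [-0.004, 0.0008, 0], [-0.004, 0.0008, 0], [0, 0, 0]], "twist": [0, 0, 0, 0, 0, 0, 0, 0, 0, 0, 0, 0, 0, 0, 0, 0, 0, 0, 0, 0], "grip": [255, 255, 255, 255, 255, 255, 255, 255, 255, 255, 255, 255, 255, 255, 255, 255, 255, 255, 255, 255]}}

```text
clock: 15.1
tool_pos: [0.4948, 0.2543, 0.1701]
tool_rot: [0.0, 0.996, -0.095, -0.0]
contact_force: [0.7, 0.3, -1.8]
gripper_width: 0.0148
grasp_force: 79.9
```

```bash
python3 ff.py
```

```text
15.25 F [ 0.09  0.06 -1.42] std [0.09 0.19 0.4 ] M [-0.044 -0.045  0.012] [0.4957 0.254  0.1702] 0.0153 79.87362742424011
```

Request:
{"op": "drive_tool", "data": {"delta_pos": [[0, 0, 0.02], [0, 0, 0.03], [0, 0, 0.03], [0, 0, 0.02], [0, -0.01, 0], [0, -0.025, 0], [0, -0.03, 0], [0, -0.03, 0], [0, -0.03, 0], [0.005, -0.03, 0], [0.005, -0.03, 0], [0.005, -0.03, 0], [0.005, -0.03, 0], [0.005, -0.03, 0], [0.005, -0.03, 0], [0.005, -0.03, 0], [0.005, -0.03, 0], [0.005, -0.03, 0], [0, -0.02, 0], [0, -0.01, 0]], "twist": [0, 0, 0, 0, 0, 0, 2, 2, 2, 2, 2, 2, 2, 2, 2, 2, 2, 2, 2, 0.6], "grip": [255, 255, 255, 255, 255, 255, 255, 255, 255, 255, 255, 255, 255, 255, 255, 255, 255, 255, 255, 255]}}

```text
clock: 17.25
tool_pos: [0.539, -0.1742, 0.2682]
tool_rot: [-0.0, 0.991, 0.135, -0.001]
contact_force: [0.0, -0.3, -1.3]
gripper_width: 0.0151
grasp_force: 79.9
```

Request:
{"op": "drive_tool", "data": {"delta_pos": [[0, -0.004, -0.01], [0, 0, -0.02], [0, 0, -0.02], [0, 0, -0.02], [0, 0, 0], [0, 0, 0]], "twist": [0, 0, 0, 0, 0, 0], "grip": [255, 255, 255, 255, 255, 255]}}

```text
clock: 17.85
tool_pos: [0.5403, -0.1738, 0.1997]
tool_rot: [-0.001, 0.991, 0.137, -0.0]
contact_force: [0.1, -0.9, -1.4]
gripper_width: 0.0147
grasp_force: 79.7
```

```bash
python3 ff.py; python3 - <<'E'
from h import *
t=snap("top","t4"); w=snap("wrist","w4"); s=snap("scene","s4"); q=state(); print(q["tool_rot"],q["joints"])
def c(s,x,y,ww,h,k): return cv2.resize(cv2.cvtColor(s["image"],cv2.COLOR_RGB2BGR)[y:y+h,x:x+ww],None,fx=k,fy=k,interpolation=cv2.INTER_CUBIC)
C=np.zeros((600,800,3),np.uint8)
C[:400,:640]=c(w,0,0,640,400,1)
C[400:,:360]=c(t,340,178,90,50,4)
C[400:,400:760]=c(s,260,160,90,50,4)
cv2.imwrite("pics/c4.png",C)
E
```

```text
18.0 F [ 0.57 -0.16 -1.45] std [0.32 0.27 0.88] M [-0.001 -0.018  0.008] [ 0.5412 -0.1747  0.2011] 0.0151 79.76651430130005
[3.98865559e-04 9.90649412e-01 1.36430171e-01 6.25381114e-04] [ 0.63453914  0.41619567 -0.48155469  1.81114418  0.22973355  0.96810002
 -1.23994285]
```

View pics/c4.png

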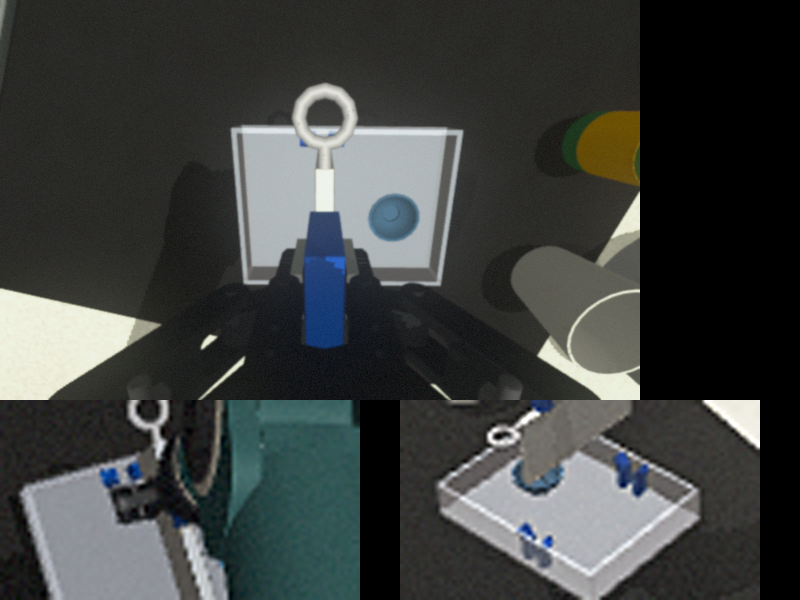

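```bash
python3 - <<'E'
from h import *
w=load("w4"); im=w["image"].astype(int)
C=[onz(w,*q,.045) for q in((232,127),(462,130),(441,285),(244,284))]
for c in C: print(c.round(4))
cen=np.mean(C,0);print("cen",cen.round(4))
for a,b in((0,1),(3,2),(3,0),(2,1)):
    d=C[b]-C[a];print(a,b,np.hypot(*d[:2]).round(4),np.degrees(np.arctan2(d[1],d[0])).round(2))
blue=(im[...,2]>im[...,0]+45)&(im[...,2]>90)
ys,xs=np.nonzero(blue[125:160,280:360]);
import collections
print(sorted(collections.Counter(xs+280).items())); print(sorted(collections.Counter(ys+125).items()))
# divider midline in world: panel top at z = .2011-.0063 +... top edge = tcp-.0063
P=state()["tool_pos"]; zt=P[2]-.0063
th=np.radians(15.68);v=np.array([-np.sin(th),np.cos(th)]);u=np.array([np.cos(th),np.sin(th)])
for n,(px,z) in dict(eye=((325,117),zt-.0035),panel=((324.5,190),zt)).items():
    e=onz(w,*px,z); d=(e[:2]-P[:2]); print(n,e.round(4),"along",(d@u).round(4),"lat",(d@v).round(4))
s=cen[:2]+.025*v;print("slot",s,"tab rel target along/lat",((s+.035*u-P[:2])@u).round(4),((s+.035*u-P[:2])@v).round(4))
E
```

```text
[ 0.5692 -0.073   0.045 ]
[ 0.6281 -0.293   0.045 ]
[ 0.4573 -0.3412  0.045 ]
[ 0.3963 -0.1188  0.045 ]
cen [ 0.5127 -0.2065  0.045 ]
0 1 0.2278 -75.02
3 2 0.2306 -74.67
3 0 0.1789 14.86
2 1 0.1775 15.76
[(np.int64(300), 7), (np.int64(301), 6), (np.int64(302), 6), (np.int64(303), 5), (np.int64(304), 4), (np.int64(305), 3), (np.int64(329), 2), (np.int64(330), 2), (np.int64(331), 1), (np.int64(342), 1), (np.int64(343), 2)]
[(np.int64(134), 3), (np.int64(135), 2), (np.int64(139), 1), (np.int64(140), 2), (np.int64(141), 3), (np.int64(142), 4), (np.int64(143), 5), (np.int64(144), 6), (np.int64(145), 7), (np.int64(146), 6)]
eye [ 0.6081 -0.1569  0.1911] along 0.0696 lat -0.0006
panel [ 0.5725 -0.1666  0.1946] along 0.0326 lat -0.0004
slot [ 0.50596778 -0.18243847] tab rel target along/lat -0.0007 0.0023
```

The wrist part of the composite shows the tray rim corners at (232,127), (462,130), (441,285) and (244,284), and the eye at (325,117). The divider needs about 3 mm more towards +y, so I'll correct and go down to just above the ribs.

Request:
{"op": "drive_tool", "data": {"delta_pos": [[-0.0013, 0.0028, 0], [0, 0, -0.01], [0, 0, -0.015], [0, 0, -0.015], [0, 0, -0.01], [0, 0, -0.003], [0, 0, 0], [0, 0, 0]], "twist": [-0.3, 0, 0, 0, 0, 0, 0, 0], "grip": [255, 255, 255, 255, 255, 255, 255, 255]}}

```text
clock: 18.95
tool_pos: [0.5396, -0.1722, 0.1473]
tool_rot: [0.0, 0.991, 0.134, 0.0]
contact_force: [-0.2, -0.2, -2.4]
gripper_width: 0.0148
grasp_force: 79.9
```

```bash
python3 ff.py; python3 - <<'E'
from h import *
t=snap("top","t5"); w=snap("wrist","w5"); s=snap("scene","s5"); q=state(); print(q["tool_pos"],q["tool_rot"])
def c(s,x,y,ww,h,k): return cv2.resize(cv2.cvtColor(s["image"],cv2.COLOR_RGB2BGR)[y:y+h,x:x+ww],None,fx=k,fy=k,interpolation=cv2.INTER_CUBIC)
C=np.zeros((600,800,3),np.uint8)
C[:300,:800]=c(w,220,60,200,75,4)
C[300:,:400]=c(t,350,180,80,60,5)
C[300:,400:]=c(s,262,155,80,60,5)
cv2.imwrite("pics/c5.png",C)
E
```

```text
19.1 F [-0.35  0.1  -1.74] std [0.06 0.27 0.07] M [-0.011 -0.036 -0.007] [ 0.5397 -0.1723  0.1477] 0.0147 79.90610003471375
[ 0.53938982 -0.17227899  0.14748698] [2.26601614e-04 9.91003753e-01 1.33833591e-01 2.83429557e-04]
```

View pics/c5.png

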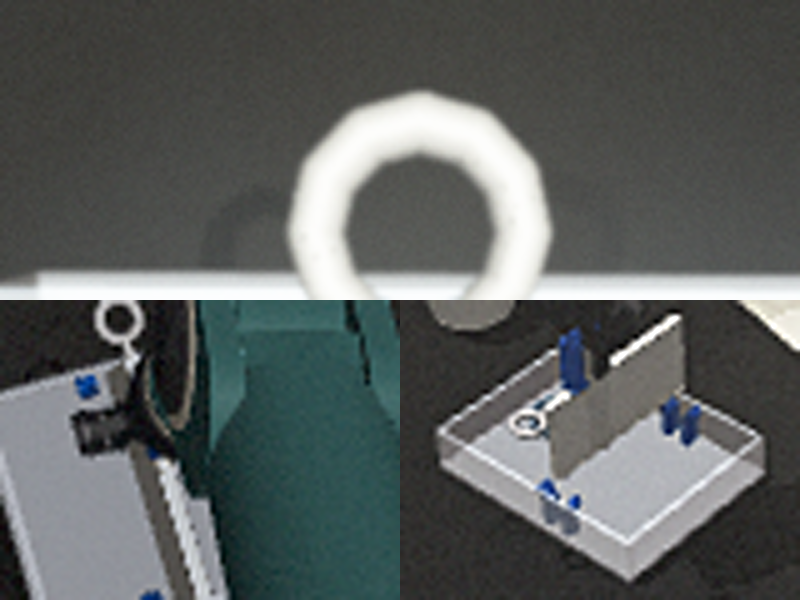

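The wrist part shows the eye at about (420,220) over the far rim. The scene part shows the panel level above the ribs. That was my tenth picture, so from here I work with numbers.

```bash
python3 - <<'E'
from h import *
for f in("w5","w4"):
    w=load(f); im=w["image"].astype(int)
    b=((im[...,2]>im[...,0]+30)&(im[...,2]>60)).astype(np.uint8)
    n,l,st,ce=cv2.connectedComponentsWithStats(b)
    print(f,[(*st[i],ce[i].round(1)) for i in range(1,n) if st[i][4]>12])
from h import *
w=load("w5"); th=np.radians(15.4);v=np.array([-np.sin(th),np.cos(th),0]);u=np.array([np.cos(th),np.sin(th),0])
for o in([.506,-.1824,0],[.5067,-.180,0]):
    o=np.array(o)
    print([proj(w,o+u*(.084-a)+v*l+[0,0,z])[0].round(1) for a in(0,.013) for l in(-.016,.016) for z in(.046,)])
g=im=w["image"].astype(int).sum(2)
for r in (135,150,170): 
    print(r,"L",g[r,150:300:2],"R",g[r,340:560:2])
E
```

```text
w5 [(np.int32(297), np.int32(138), np.int32(20), np.int32(17), np.int32(188), array([304.2, 147.8])), (np.int32(332), np.int32(138), np.int32(21), np.int32(17), np.int32(199), array([344.4, 147.9])), (np.int32(379), np.int32(208), np.int32(61), np.int32(56), np.int32(2669), array([409.3, 235.7])), (np.int32(303), np.int32(211), np.int32(43), np.int32(138), np.int32(5315), array([324.3, 281. ]))]
w4 [(np.int32(328), np.int32(131), np.int32(7), np.int32(5), np.int32(23), array([330.8, 133.3])), (np.int32(299), np.int32(139), np.int32(8), np.int32(8), np.int32(44), array([301.9, 143. ])), (np.int32(368), np.int32(194), np.int32(51), np.int32(48), np.int32(1904), array([393.3, 217.3])), (np.int32(304), np.int32(212), np.int32(42), np.int32(137), np.int32(5215), array([324.2, 281.1]))]
[array([344.2, 138.6]), array([305. , 138.6]), array([343.9, 154.4]), array([305.3, 154.4])]
[array([341.6, 136.9]), array([302.4, 136.9]), array([341.3, 152.9]), array([302.7, 152.9])]
135 L [172 171 162 171 178 167 172 173 183 186 165 180 181 178 181 190 177 183
 195 193 184 200 186 191 186 194 199 197 19
[... 1463 characters left out ...]
5 134 138 158 153
 165 176 188 195 202 192 199 200 208 204 214 209 213 212 218 238 545 706
 699 558 381 383 390 479 684 699 698 698 698 697 695 700 698 700 698 700
 699 700 703 700 701 702 704 704 700 701 703 701 706 707 708 707 704 703
 704 707 705] R [707 707 709 705 704 704 707 705 701 706 705 703 705 703 702 706 706 703
 703 699 708 703 703 701 705 705 703 702 704 704 708 700 705 703 703 697
 700 701 704 701 703 701 700 702 702 698 703 702 701 701 697 698 702 700
 698 701 702 702 695 697 693 684 684 576 369 366 360 364 369 371 363 406
 663 707 693 400 239 232 231 231 217 225 212 208 214 212 208 211 201 193
 196 202 187 194 191 187 196 184 187 189 185 181 180 185 193 181 177 175
 170 186]
```

The ribs' mid is at column 325 and the divider's mid plane also projects to 325. They are centred and the along position fits, so I'll lower it.

Request:
{"op": "drive_tool", "data": {"delta_pos": [[0, 0, -0.004], [0, 0, -0.004], [0, 0, -0.004], [0, 0, -0.004], [0, 0, -0.004], [0, 0, -0.004], [0, 0, -0.004], [0, 0, -0.004], [0, 0, 0]], "twist": [0, 0, 0, 0, 0, 0, 0, 0, 0], "grip": [255, 255, 255, 255, 255, 255, 255, 255, 255]}}

```text
clock: 20.15
tool_pos: [0.5388, -0.1721, 0.1144]
tool_rot: [-0.0, 0.991, 0.134, -0.001]
contact_force: [-0.0, -0.1, -2.0]
gripper_width: 0.0149
grasp_force: 79.9
```

```bash
python3 ff.py
```

```text
20.3 F [-0.32 -0.24 -2.12] std [0.23 0.23 0.48] M [ 0.023 -0.008 -0.005] [ 0.5393 -0.1722  0.1152] 0.0151 79.90596771240234
```

Request:
{"op": "drive_tool", "data": {"delta_pos": [[0, 0, -0.003], [0, 0, -0.003], [0, 0, -0.003], [0, 0, -0.003], [0, 0, -0.003], [0, 0, -0.003], [0, 0, 0], [0, 0, 0]], "twist": [0, 0, 0, 0, 0, 0, 0, 0], "grip": [255, 255, 255, 255, 255, 255, 255, 255]}}

```text
clock: 21.1
tool_pos: [0.5392, -0.1722, 0.097]
tool_rot: [-0.0, 0.991, 0.134, -0.0]
contact_force: [0.1, -0.5, -1.9]
gripper_width: 0.015
grasp_force: 79.9
```

```bash
python3 ff.py
```

```text
21.25 F [ 0.25 -0.27 -1.77] std [0.05 0.06 0.31] M [ 0.019 -0.029  0.01 ] [ 0.5393 -0.1722  0.0972] 0.0155 79.9061930179596
```

Still free. The floor is expected at a TCP height of about 0.091, so I'll go down gently to touch it.

Request:
{"op": "drive_tool", "data": {"delta_pos": [[0, 0, -0.001], [0, 0, -0.001], [0, 0, -0.001], [0, 0, -0.001], [0, 0, -0.001], [0, 0, 0], [0, 0, 0]], "twist": [0, 0, 0, 0, 0, 0, 0], "grip": [255, 255, 255, 255, 255, 255, 255]}}

```text
clock: 21.95
tool_pos: [0.5397, -0.1721, 0.0926]
tool_rot: [0.0, 0.991, 0.134, 0.0]
contact_force: [1.5, 0.9, 3.0]
gripper_width: 0.0152
grasp_force: 80.8
```

```bash
python3 ff.py
```

```text
22.1 F [1.53 0.62 4.16] std [0.39 0.96 0.44] M [ 0.082  0.302 -0.043] [ 0.5397 -0.1721  0.0925] 0.0151 80.78136563301086
```

Floor contact at about 6 N, near the panel's middle. I'll ease the grip so it settles, then open.

Request:
{"op": "drive_tool", "data": {"delta_pos": [[0, 0, 0], [0, 0, 0], [0, 0, 0], [0, 0, 0], [0, 0, 0], [0, 0, 0], [0, 0, 0], [0, 0, 0], [0, 0, 0]], "twist": [0, 0, 0, 0, 0, 0, 0, 0, 0], "grip": [255, 255, 212, 209, 206, 203, 200, 190, 180], "newtons": 20}}

```text
clock: 23.0
tool_pos: [0.5391, -0.1722, 0.0919]
tool_rot: [-0.0, 0.991, 0.134, -0.0]
contact_force: [-1.0, 0.7, 0.1]
gripper_width: 0.0251
grasp_force: 0.0
```

```bash
python3 ff.py; python3 - <<'E'
from h import *
w=load("w5"); w6=snap("wrist","w6")
im=w6["image"].astype(int)
b=((im[...,2]>im[...,0]+30)&(im[...,2]>60)).astype(np.uint8)
n,l,st,ce=cv2.connectedComponentsWithStats(b)
print([(*map(int,st[i]),ce[i].round(1)) for i in range(1,n) if st[i][4]>12])
E
```

```text
23.15 F [-0.3  -0.32 -0.21] std [0.26 0.53 1.03] M [-0.034  0.002 -0.006] [ 0.5392 -0.1722  0.0921] 0.0255 0.0
[(290, 147, 27, 21, 505, array([302.2, 156.2])), (334, 147, 27, 21, 508, array([347.1, 156.3])), (295, 210, 58, 138, 5487, array([324.5, 281.9])), (392, 232, 75, 61, 3519, array([429.3, 261.7]))]
```

Request:
{"op": "drive_tool", "data": {"delta_pos": [[0, 0, 0], [0, 0, 0], [0, 0, 0.005], [0, 0, 0.015], [0, 0, 0.03], [0, 0, 0.04], [0, 0, 0.04], [0, 0, 0.04], [0, 0, 0.03], [0, 0, 0.02], [0, -0.01, 0], [0, 0, 0]], "twist": [0, 0, 0, 0, 0, 0, 0, 0, 0, 0, 0, 0], "grip": [150, 120, 100, 100, 100, 60, 30, 0, 0, 0, 0, 0]}}

```text
clock: 24.4
tool_pos: [0.5388, -0.184, 0.3126]
tool_rot: [0.001, 0.991, 0.133, 0.0]
contact_force: [0.1, -0.0, -0.5]
gripper_width: 0.0856
grasp_force: 0.0
```

```bash
python3 - <<'E'
from h import *
s=snap("scene","s7"); w=snap("wrist","w7"); print(state()["tool_pos"])
th=np.radians(15.4);v=np.array([-np.sin(th),np.cos(th),0]);u=np.array([np.cos(th),np.sin(th),0]);o=np.array([.506,-.1815,0])
for n,c in(("s",s),("w",w)):
    im=c["image"].astype(int); b=((im[...,2]>im[...,0]+30)&(im[...,2]>60)).astype(np.uint8)
    N,l,st,ce=cv2.connectedComponentsWithStats(b)
    print(n,[(*map(int,st[i]),ce[i].round(1)) for i in range(1,N) if st[i][4]>10 and 230<ce[i][0]<480 and 60<ce[i][1]<360])
    for dz in(0,.005,.01):
        T=[proj(c,o+u*(.035+a*.022)+v*b_*.008+[0,0,z+dz])[0] for a in(-1,1) for b_ in(-1,1) for z in(.085,.135)]
        print(" tab home+%g box"%dz,np.min(T,0).round(1),np.max(T,0).round(1))
    print(" panel corners",[proj(c,o+u*a+[0,0,z])[0].round(1) for a,z in((-.08,.085),(.08,.085),(.08,.005),(-.08,.005))])
# white panel extents in scene
im=s["image"].astype(int)
E
```

```text
[ 0.53832809 -0.18254039  0.31101451]
s [(446, 77, 62, 57, 2237, array([472.1, 104.3])), (366, 80, 20, 33, 486, array([374.8,  94.9])), (302, 103, 14, 12, 74, array([307.3, 108.8])), (288, 169, 17, 15, 154, array([297.2, 176.3])), (318, 176, 4, 8, 24, array([319.5, 179.8])), (322, 229, 22, 29, 224, array([331.3, 242.3])), (268, 243, 19, 15, 210, array([277.3, 249.9])), (470, 251, 10, 20, 140, array([474.4, 260.4]))]
 tab home+0 box [293.8 167.7] [304.5 183.7]
 tab home+0.005 box [293.7 166.8] [304.4 182.8]
 tab home+0.01 box [293.6 165.9] [304.4 181.8]
 panel corners [array([317.4, 167.1]), array([292.3, 185.7]), array([293.6, 199.6]), array([317.9, 180.9])]
w [(300, 122, 13, 11, 128, array([305.7, 126.6])), (322, 122, 13, 11, 133, array([328.1, 126.7])), (307, 148, 17, 45, 688, array([314.9, 169.4])), (353, 168, 40, 38, 1146, array([372.5, 186.9])), (302, 219, 11, 18, 122, array([307.5, 229.1])), (322, 219, 11, 18, 134, array([326.6, 228.7]))]
 tab home+0 box [306.9 146. ] [322.2 191.2]
 tab home+0.005 box [306.7 146.5] [322.1 192.5]
 tab home+0.01 box [306.4 147.1] [322.1 193.8]
 panel corners [array([316.6, 245.7]), array([315.4, 127. ]), array([316.9, 123.1]), array([317.8, 223.4])]
```

The tab is within 1–2 px of the home position in both views and centred between the ribs. The gripper is clear, so I'll hand in.

```bash
python3 -c "
from station import arm
print(arm.job_done())"
```

```text
the job is handed in; nothing more can be done
None
```

The divider is off its hook and released in the tray's blue-ribbed slot, reading fully home and upright in the last images, and I've handed the job in at about 24.5 s of the 64 s allowed; contact forces I read on the tool stayed around 6 N or less.

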